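# Tip the jaw-case lid over, catch it and lower it shut

### The job

Close the wooden chuck-jaw case without letting its lid slam: push the leaning lid over from behind until it falls towards the case's front, catch it from below on the fingers so that it rests on them for a moment before it closes, lower it slowly until it is fully shut, and take the hand clear. Do not pinch the lid between the fingers, and leave the turned finial, the bowl and the wax jar standing where they are.

Things in the scene. Friction and masses are not known exactly. Their poses are not given: they have to be found in the camera images.
- case: Open plywood case screwed to the bench, 125 deep (x) x 200 wide (y) x 75 high (z) mm, walls 9 mm; holds steel jaw sets and a chuck key, all below the rim. Origin: centre of its underside. Its own +x points to the hinge side (roughly to the robot's left), its -x to the front (roughly right, world -y). The bench just in front of the front wall is free.
- lid (a joint): Lid angle (rad): 0 shut flat on the rim, 1.57 upright, 1.80 back stop; starts leaning back at 1.60 to 1.68. Hinge friction lets it stay where it is left between about 1.25 and 1.7; tipped forward below 1.2 it falls by itself against a worn damper, slowly at first (2.5 to 3.6 s from 1.1 to shut), and bangs shut at 0.55 to 0.8 rad/s. Lid 0.26 kg (varies 10 per cent); about 1.3 N at the lip holds it up.
- lid_hinge (a point): Middle of the lid's hinge line: at the top of the case's hinge-side wall, 75 mm above the bench, 62.5 mm to the +x side of the case's middle; the hinge line runs along the case's y.
- lid_lip (a point): Middle of the lid's free edge, on its inner green face, 157 mm from the hinge line; turns with the lid: its own -x points from hinge to lip, its +z out of the brown outer face. When shut, the lip overhangs the case's front wall by 32 mm, so that a finger can be below it, in front of the wall.
- finial: Loose dark turned wooden finial, 52 mm wide, 95 mm high, near the case. Origin: centre of its underside.
- bowl: Loose small pale wooden bowl, 84 mm wide, 45 mm high, near the case. Origin: centre of its underside.
- wax: Loose amber wax jar with metal cap, 54 mm wide, 55 mm high, near the case. Origin: centre of its underside.
- lid_mid (a point): Middle of the lid's inner green face, 78.5 mm from the hinge. The lid is a flat panel 157 x 200 mm, 12 mm thick: outer half brown wood (lid_outer), inner half green (lid_liner). The green face looks to the front (the case's -x) while the lid is up, and down when shut; a catching finger touches the green half.
Not all that is in view belongs to the job. Of the things like the finial, leave any that is red; of the rest the larger one is meant.

How it is judged:
By the outcome, as a careful person would: the job done as asked, in the order asked, and still so for the second after the job is handed in, with the robot touching nothing.
It also fails if it takes over 51 s, if anything falls off the work surface, if the arm or the gripper's body presses on something with over 40 N, if the wrist force passes 120 N, or if a joint passes its speed limit or range.

### The arm

A 7-joint arm with a two-finger parallel gripper is mounted at the origin on the work surface. World frame = base frame: x ahead of the robot, y to its left, z up, the work surface at z = 0. Lengths are in m, angles in rad, forces in N, time in s.
With the tool pointing down it reaches from about 0.425 to 0.95 m from the base axis. Payload 4.7 kg.
Tool frame: the origin (TCP) lies between the finger pads; the fingertips stand 25 mm ahead of it and the grasp point (between the pads) lies 6 mm ahead of it; x points along the fingers, z is the direction in which the jaws open and shut, and the axes are right-handed (so a half turn about x gives the same grasp; the last joint's range is limited). The gripper opens to 85 mm and grips with 20 to 120 N. Pads are 22 mm wide; open, the fingers measure 114 mm over their backs; the gripper's body (76 mm by 85 mm) begins 54 mm behind the grasp point. The pads swing forward as they close: fully open they stand 13 mm farther back than shut.
Start: joints at [-1.262, 0.469, -0.049, 1.532, 0.024, 1.141, -0.082], TCP at [0.224, 0.637, 0.226] pointing down, gripper open.
Joint ranges: [-2.59, 2.59], [-0.33, 1.99], [-1.39, 1.29], [0.1, 2.45], [-1.04, 4.18], [0.21, 1.99], [-2.66, 2.66]. Speed limits (rad/s): [2.57, 2.57, 3.14, 3.14, 3.14, 3.14, 3.14].

### API

Orientations are given as a 3x3 rotation matrix whose columns are the frame's x, y, z axes.
In Python, from rig import * gives the robot as it stands. Calls block until the motion is done:
- movep(position, orientation): joint-space move of the TCP to a pose.
- move_l(position, attitude=None, feed=0.15, until_force=None): straight line of the TCP; attitude=None keeps the orientation; feed is the mean speed in m/s. With until_force (N) it stops when the force on the tool has changed by that much, and returns True; else False.
- move_joints(angles): joint-space move.
- command_gripper(opening, newtons=None): finger opening in m; newtons is the grip in N (None keeps the last); returns when the fingers have stopped.
- sleep(seconds).
- inverse_kinematics(position, orientation): joint angles nearest the present ones, or None.
- sense(): the state.
- camera(name): name is "side" or "top"; returns (picture, depth): 400x640x3 uint8, red, green, blue; 400x640 float32, m along the optical axis (not along the pixel's ray), 0 where there is no reading.
- camera_params(name): a dict with "K" (3x3 intrinsics, pixels), "position" and "rotation" of the camera in the world. Camera axes: x right, y down, z forward; pixel columns grow to the right and rows downward; lengths in m; the calibration is good to about 2 mm. A picture is of the moment at which its call begins. camera_params takes no time and is no camera call.
A pose or a line that the arm cannot do raises Unreachable and nothing moves.
- finish_job(): hands the job in, once; it reports no verdict.
The state is a dict: "time_s": time; "joint_pos": joint angles; "qd": joint speeds; "joint_efforts": joint torques, N m; "position": TCP position; "tcp_rot": TCP orientation; "wrist_force": force on the tool from outside, world axes, zero at the start; "ft_torque": the same for the moment, N m; "finger_gap": finger opening in m.
Only numpy, scipy, OpenCV 4.12 (cv2) and the standard library are available. Lean on these libraries where they do the work, as an engineer would, in place of code of your own. Each camera call takes 0.05 s, during which the arm holds its last target.

## Working session

There is one attempt and no reset: what is moved stays moved. The work goes in short steps, each a Python script; the robot and the scene stay as the last script left them, time stands still between calls to the robot, and variables do not carry over. Pictures are saved under pics/ and viewed, and the job is handed in when it is done.

```bash
ls; mkdir -p pics
python3 - <<'E'
from rig import *
import cv2,numpy as np
for n in("side","top"):
    p,d=camera(n); cv2.imwrite(f"pics/{n}0.png",p[:,:,::-1]); np.save(f"pics/{n}0.npy",d); c=camera_params(n); print(n,c, d.min(),d.max())
s=sense(); print(s)
E
```

```text
pics
side {'K': array([[365.70784124,   0.        , 317.84975312],
       [  0.        , 365.70784124, 200.8864802 ],
       [  0.        ,   0.        ,   1.        ]]), 'position': array([0.1151182 , 0.31787481, 0.5521038 ]), 'rotation': array([[-0.76346609, -0.40486089,  0.50319697],
       [-0.64562934,  0.49869829, -0.57832757],
       [-0.01680125, -0.76641221, -0.6421293 ]])} 0.0 3.0580597
top {'K': array([[469.15475077,   0.        , 321.56716902],
       [  0.        , 469.15475077, 199.1996377 ],
       [  0.        ,   0.        ,   1.        ]]), 'position': array([ 0.29734389, -0.14750473,  1.07418773]), 'rotation': array([[-0.02598332, -0.9805361 ,  0.19461198],
       [-0.9992659 ,  0.0309585 ,  0.02256634],
       [-0.028152  , -0.19388277, -0.98062069]])} 0.0 2.0918872
{'time_s': 0.1, 'joint_pos': array([-1.261916  ,  0.46934854, -0.04859553,  1.5335786 ,  0.02410683,
        1.14100191, -0.08229988]), 'qd': array([ 0.00052069, -0.00022746, -0.00187442, -0.00434883, -0.00070125,
       -0.0002236 ,  0.00019413]), 'joint_efforts': array([ 8.81555752e-04, -5.11519039e+01, -4.69451817e-02, -2.38390535e+01,
        1.08344472e-02,  4.39224081e-03, -2.33586906e-05]), 'position': array([0.22350183, 0.63635517, 0.22527288]), 'tcp_rot': array([[-5.16177130e-04, -9.43503392e-01,  3.31362463e-01],
       [-1.67272398e-03,  3.31362858e-01,  9.43501912e-01],
       [-9.99998468e-01, -6.72638281e-05, -1.74926267e-03]]), 'wrist_force': array([-0.79135638, -0.30118107,  0.18422952]), 'ft_torque': array([ 0.00903489,  0.00892284, -0.03645639]), 'finger_gap': 0.08541681629609063}
```

View pics/side0.png

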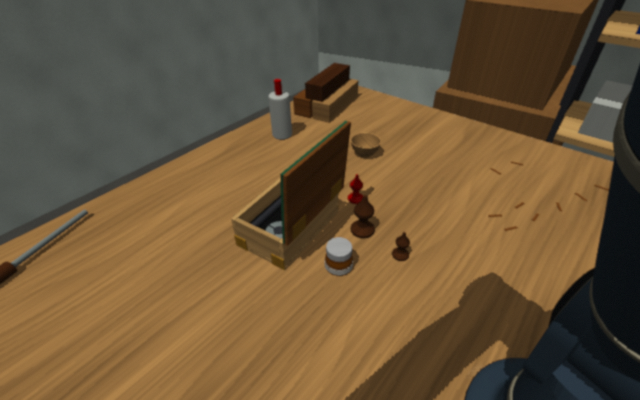

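View pics/top0.png

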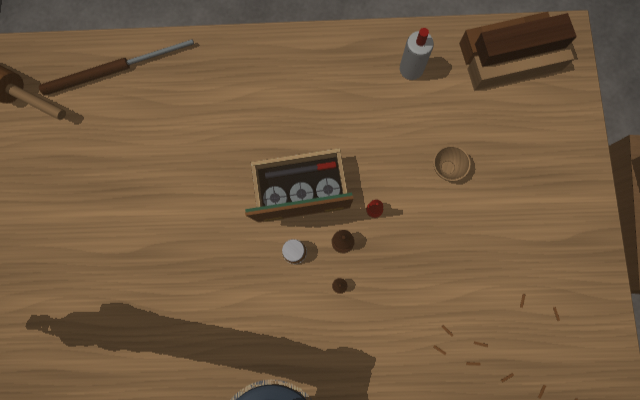

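The views show the case with its lid leaning toward the robot. In the top view the rim corners are near (253,163) and (340,152), with the lid edge from (248,213) to (351,200). There are three finial-like things in the top view:
- (375,208) is red, so it is not meant.
- (343,240) is dark and large.
- (340,286) is dark and small.

The large dark one fits the description. I'll confirm it in a crop while measuring.

```bash
cat > h.py <<'E'
import numpy as np,cv2
from rig import *
def cloud(n,d):
    c=camera_params(n);K=c["K"];v,u=np.mgrid[:400,:640]
    P=np.stack([(u-K[0,2])/K[0,0]*d,(v-K[1,2])/K[1,1]*d,d],-1)
    return P@np.array(c["rotation"]).T+c["position"]
def plane(n,u,v,z):
    c=camera_params(n);K=c["K"];r=np.array(c["rotation"])@np.array([(u-K[0,2])/K[0,0],(v-K[1,2])/K[1,1],1]);p=np.array(c["position"])
    return p+r*(z-p[2])/r[2]
E
python3 - <<'E'
from h import *
t=cv2.imread("pics/top0.png");s=cv2.imread("pics/side0.png")
a=cv2.resize(t[140:300,230:400],None,fx=3.5,fy=3.5,interpolation=cv2.INTER_CUBIC)
b=cv2.resize(s[110:290,220:430],None,fx=3.5,fy=3.5,interpolation=cv2.INTER_CUBIC)
cv2.imwrite("pics/topc.png",a);cv2.imwrite("pics/sidec.png",b)
d=np.load("pics/top0.npy");P=cloud("top",d)
for n,(u,v) in dict(red=(375,208),big=(343,240),small=(340,286),wax=(293,250),bowl=(453,163)).items(): print(n,P[v,u].round(3))
for u,v in [(255,163),(340,152),(250,213),(350,200),(300,158),(300,207)]: print(u,v,P[v,u].round(3))
Q=cloud("side",np.load("pics/side0.npy"))
# lid outer face: brown pixels in side quad
m=np.zeros((400,640),np.uint8);cv2.fillConvexPoly(m,np.array([[292,190],[343,140],[343,175],[294,225]]),1)
X=Q[(m>0)];c=X.mean(0);n=np.linalg.svd(X-c)[2][2];print("lid outer plane",c,n,np.abs((X-c)@n).max())
for u,v in [(284,178),(350,124),(348,170),(287,236)]: print(u,v,Q[v,u].round(3))
E
```

```text
red [ 0.476 -0.241  0.058]
big [ 0.404 -0.168  0.087]
small [ 0.309 -0.158  0.062]
wax [ 0.389 -0.059  0.055]
bowl [ 0.585 -0.432  0.009]
255 163 [0.582 0.021 0.075]
340 152 [ 0.624 -0.17  -0.001]
250 213 [0.443 0.003 0.231]
350 200 [ 0.465 -0.181  0.214]
300 158 [ 0.591 -0.079  0.073]
300 207 [ 0.451 -0.088  0.231]
lid outer plane [ 0.45811157 -0.07882056  0.15620942] [-0.92666125 -0.19084877 -0.32384514] 0.11392137054152106
284 178 [0.444 0.016 0.227]
350 124 [ 0.467 -0.182  0.226]
348 170 [ 0.567 -0.324  0.   ]
287 236 [0.451 0.016 0.098]
```

View pics/topc.png

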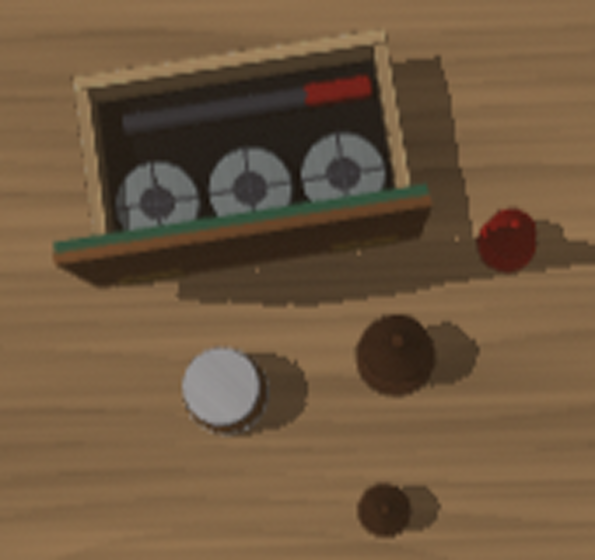

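View pics/sidec.png

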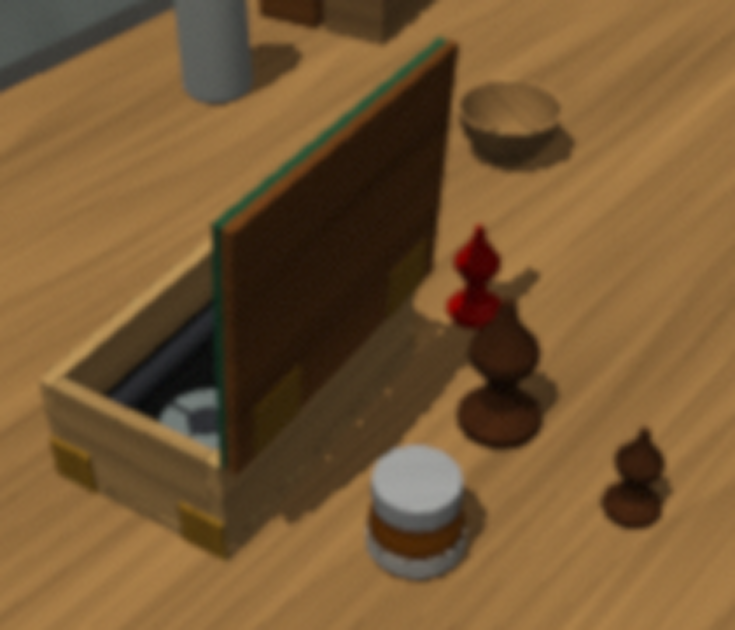

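The crop confirms it: the large dark finial is at top (343,240) and the red and small ones are not meant. The hinge is on the robot's side, so the lid falls away from the robot. Next I'll work out the case frame from the front rim corners.

Run:
```python
from h import *
f=lambda cx,cy,z=.075: plane("top",230+cx/3.5-.36,140+cy/3.5-.36,z)
FL,FR=f(75,79),f(386,30);print(FL,FR,np.linalg.norm(FL-FR))
e=(FR-FL)/np.linalg.norm(FR-FL); print("edge yaw",np.arctan2(e[1],e[0]))
# refine edge from points on rim height via depth
P=cloud("top",np.load("pics/top0.npy"));Z=P[...,2]
m=np.zeros((400,640),bool);m[145:215,240:360]=True
m&=(abs(Z-.075)<.005); X=P[m];
r=cv2.minAreaRect(X[:,:2].astype(np.float32));print(r,len(X),cv2.boxPoints(r))
# lid outer plane from side cloud
Q=cloud("side",np.load("pics/side0.npy"))
m=np.zeros((400,640),np.uint8);cv2.fillConvexPoly(m,np.array([[290,185],[342,138],[339,178],[292,230]]),1)
X=Q[m>0]
for i in range(5):
    c=np.median(X,0) if i==0 else X.mean(0);n=np.linalg.svd(X-c)[2][2];k=abs((X-c)@n);X=X[k<max(.004,np.median(k)*2)];
print(c,n,len(X),k.max(),"theta",np.arcsin(n[2]*np.sign(n[0]))+0)
# lid top edge
m=(P[...,2]>.19);m[:140]=0;m[230:]=0;m[:,:240]=0;m[:,360:]=0
Y=P[m];print("top edge",len(Y),Y.min(0),Y.max(0));r=cv2.minAreaRect(Y[Y[:,2]>.222][:,:2].astype(np.float32));print(cv2.boxPoints(r))
```

```text
[0.58409514 0.02952511 0.075     ] [ 0.60954581 -0.1682037   0.075     ] 0.1993600163951983
edge yaw -1.442785149940638
((0.5298845171928406, -0.0763947144150734), (0.13922137022018433, 0.1999986618757248), 7.225077152252197) 759 [[ 0.4482499   0.01405584]
 [ 0.4734032  -0.18435478]
 [ 0.6115191  -0.16684528]
 [ 0.5863658   0.03156535]]
[ 0.45714206 -0.06799057  0.16151458] [-0.98917666 -0.12899612 -0.06992527] 1890 0.0017712881292640424 theta 0.06998237500471481
top edge 1028 [ 0.29734389 -0.18525499  0.19013391] [0.47485856 0.01387533 1.07418773]
[[ 0.2973439  -0.14750475]
 [ 0.47405154 -0.18613452]
 [ 0.51460856 -0.00061092]
 [ 0.33790094  0.03801885]]
```

```bash
cat >> h.py <<'E'
f=np.array([.992,.128,0]);f/=np.linalg.norm(f);w=np.array([f[1],-f[0],0]);ez=np.array([0,0,1.])
H=np.array([.475,-.0845,.075])
def pose(r,phi,off,s,sg,inset=.015):
    """r along lid dir at angle phi, off along outer normal from the inner face; inset inside left edge"""
    d=np.cos(phi)*f+np.sin(phi)*ez; n=-np.sin(phi)*f+np.cos(phi)*ez
    p=H+r*d+off*n-w*(.1-inset)
    z=sg*n; x=w; y=np.cross(z,x)
    return p,np.stack([x,y,z],1)
E
python3 - <<'E'
from h import *
for sg in(1,-1):
  for phi in(1.64,1.3,1.0,.7,.4,.2,0):
    for ins in(.015,-.08):
      p,R=pose(.143,phi,.006,0,sg,ins);q=inverse_kinematics(p,R);print(sg,phi,ins,None if q is None else np.round(q,2))
E
```

```text
1 1.64 0.015 [-0.42  0.74 -0.39  2.09  1.06  1.97  1.66]
1 1.64 -0.08 [-0.68  0.76 -0.24  1.98  0.92  1.96  1.73]
1 1.3 0.015 [-0.71  0.74  0.05  2.01  1.05  1.74  2.19]
1 1.3 -0.08 [-0.66  0.79 -0.2   1.88  0.99  1.97  2.15]
1 1.0 0.015 [-0.69  0.8   0.07  1.93  1.08  1.73  2.53]
1 1.0 -0.08 [-0.77  0.84 -0.    1.81  0.99  1.86  2.55]
1 0.7 0.015 None
1 0.7 -0.08 [-1.45  1.43  1.24  1.77  0.23  1.18 -2.65]
1 0.4 0.015 [-1.28  1.37  1.1   1.82  0.41  1.06 -2.56]
1 0.4 -0.08 [-1.37  1.38  1.1   1.71  0.33  1.23 -2.49]
1 0.2 0.015 [-1.11  1.2   0.77  1.77  0.7   1.24 -2.65]
1 0.2 -0.08 [-1.2   1.22  0.76  1.66  0.61  1.38 -2.58]
1 0 0.015 [-1.07  1.23  0.72  1.75  0.71  1.25 -2.49]
1 0 -0.08 [-1.19  1.27  0.76  1.64  0.58  1.37 -2.39]
-1 1.64 0.015 [-1.19  0.81  0.61  2.14  0.85  1.41 -1.15]
-1 1.64 -0.08 [-1.28  0.83  0.56  2.01  0.74  1.56 -1.1 ]
-1 1.3 0.015 [-1.13  0.85  0.61  2.04  0.88  1.41 -0.76]
-1 1.3 -0.08 [-1.19  0.86  0.53  1.92  0.79  1.58 -0.72]
-1 1.0 0.015 [-1.    0.87  0.5   1.95  0.93  1.48 -0.48]
-1 1.0 -0.08 [-1.08  0.89  0.44  1.83  0.84  1.62 -0.43]
-1 0.7 0.015 [-0.9   0.92  0.4   1.86  0.97  1.52 -0.2 ]
-1 0.7 -0.08 [-0.99  0.94  0.36  1.75  0.88  1.65 -0.15]
-1 0.4 0.015 [-0.82  0.98  0.31  1.79  1.    1.55  0.07]
-1 0.4 -0.08 [-0.91  1.    0.29  1.68  0.91  1.67  0.12]
-1 0.2 0.015 [-0.77  1.02  0.26  1.75  1.02  1.57  0.24]
-1 0.2 -0.08 [-0.87  1.05  0.23  1.64  0.93  1.69  0.29]
-1 0 0.015 [-0.74  1.06  0.22  1.73  1.03  1.59  0.41]
-1 0 -0.08 [-0.83  1.09  0.18  1.62  0.94  1.7   0.45]
```

All the poses with the jaw axis reversed are reachable on one smooth arm branch. The plan:
1. Come in from the free left side with the open fingers on either side of the lid's edge.
2. Push with the rear finger until the lid falls onto the front finger.
3. Lower the lid on the front finger.

```bash
cat >> h.py <<'E'
def lidang():
    "lid angle from side depth: plane fit of points near lid in case coords"
    p,dd=camera("side");Q=cloud("side",dd);return p,angle_from(Q,dd)
def angle_from(Q,dd):
    V=Q-H;a=V@f;b=V@w;c=V[...,2]
    m=(dd>0)&(abs(b)<.09)&(b>-.03)&(np.hypot(a,c)>.03)&(np.hypot(a,c)<.152)&(c>.008)
    th=np.arctan2(c[m],a[m]);rr=np.hypot(a,c)[m]
    return m.sum(),np.median(th-np.arcsin(np.clip(.012/rr,-1,1)))
E
python3 - <<'E'
from h import *
p,R=pose(.115,1.64,.006,0,-1,-.10); movep(p,R)
im,a=lidang();print(a);cv2.imwrite("pics/s1.png",im[:,:,::-1])
im,_=camera("top");cv2.imwrite("pics/t1.png",im[:,:,::-1])
s=sense();print(s["time_s"],s["position"],p,s["wrist_force"],s["joint_pos"].round(2))
E
```

```text
(np.int64(1749), np.float64(1.614567306617334))
2.175 [0.43572314 0.11269903 0.18922174] [0.43558262 0.11207195 0.18930984] [ 0.73966975 -1.08373261  0.36078717] [-1.29  0.89  0.54  1.97  0.69  1.55 -1.1 ]
```

View pics/s1.png

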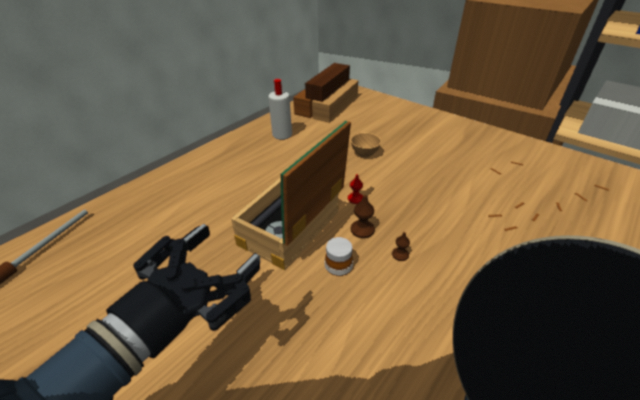

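View pics/t1.png

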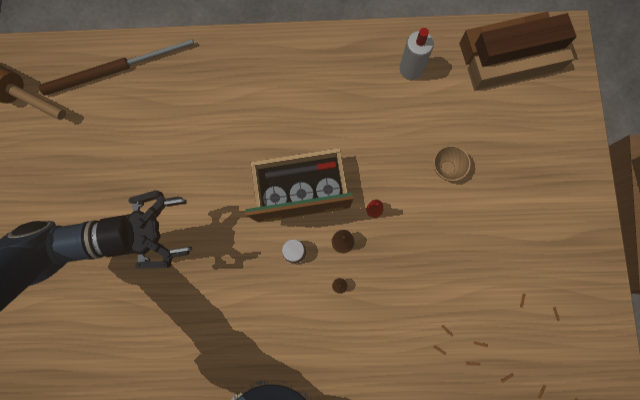

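Run:
```python
from h import *
s=sense();p=s["position"];R=s["tcp_rot"]
for u,v in [(186,202),(190,250)]:
    x=plane("top",u,v,p[2]);print(x,R.T@(x-p))
```

```text
[0.47573568 0.13562407 0.18922174] [-0.0175746   0.00297944  0.0425302 ]
[0.38259315 0.12513738 0.18922174] [-0.0191849  -0.00351543 -0.05096165]
```

Run:
```python
from h import *
im,d=camera("top");P=cloud("top",d);s=sense();p=s["position"];R=s["tcp_rot"]
L=(P-p)@R; m=(abs(L[...,1])<.04)&(abs(L[...,2])<.08)&(L[...,0]>-.15)&(L[...,0]<.09)
X=L[m];
for lo in np.arange(-.14,.06,.01):
    k=X[(X[:,0]>=lo)&(X[:,0]<lo+.01)]
    if len(k):
        a=k[k[:,2]>0,2];b=k[k[:,2]<0,2];g=lambda q:(q.min().round(3),q.max().round(3)) if len(q) else None
        print(round(lo,2),len(k),g(a),g(b),k[:,1].min().round(3),k[:,1].max().round(3))
c=cv2.resize(im[170:290,90:260],None,fx=4,fy=4,interpolation=cv2.INTER_CUBIC);cv2.imwrite("pics/tc2.png",c[:,:,::-1])
```

```text
-0.14 370 (np.float64(0.0), np.float64(0.036)) (np.float64(-0.039), np.float64(-0.0)) -0.04 -0.004
-0.13 234 (np.float64(0.0), np.float64(0.065)) (np.float64(-0.067), np.float64(-0.0)) -0.016 -0.001
-0.12 352 (np.float64(0.0), np.float64(0.066)) (np.float64(-0.071), np.float64(-0.001)) -0.022 0.006
-0.11 366 (np.float64(0.0), np.float64(0.068)) (np.float64(-0.071), np.float64(-0.001)) -0.022 0.008
-0.1 286 (np.float64(0.0), np.float64(0.069)) (np.float64(-0.072), np.float64(-0.0)) -0.021 0.013
-0.09 357 (np.float64(0.0), np.float64(0.07)) (np.float64(-0.073), np.float64(-0.0)) -0.022 0.016
-0.08 312 (np.float64(0.0), np.float64(0.073)) (np.float64(-0.075), np.float64(-0.001)) -0.02 0.018
-0.07 232 (np.float64(0.035), np.float64(0.071)) (np.float64(-0.076), np.float64(-0.039)) -0.017 0.013
-0.06 100 (np.float64(0.04), np.float64(0.058)) (np.float64(-0.065), np.float64(-0.046)) -0.014 0.011
-0.05 85 (np.float64(0.041), np.float64(0.054)) (np.float64(-0.058), np.float64(-0.044)) -0.014 0.012
-0.04 85 (np.float64(0.04), np.float64(0.055)) (np.float64(-0.058), np.float64(-0.044)) -0.015 0.006
-0.03 75 (np.float64(0.04), np.float64(0.053)) (np.float64(-0.057), np.float64(-0.045)) -0.014 0.009
-0.02 26 (np.float64(0.041), np.float64(0.047)) (np.float64(-0.051), np.float64(-0.045)) -0.01 0.005
```

View pics/tc2.png

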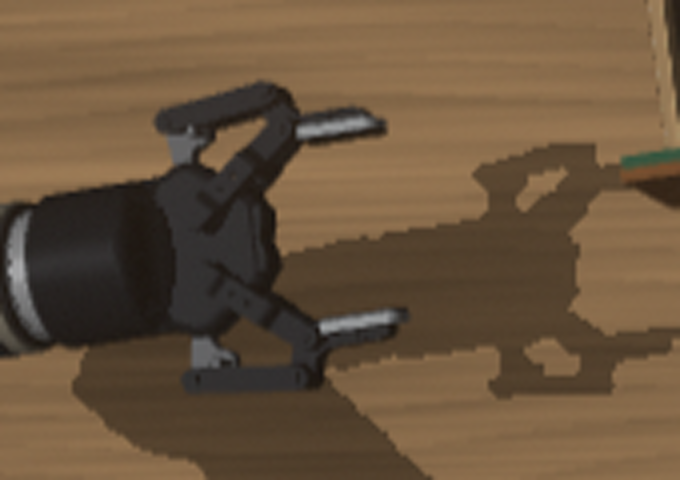

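The pads' tips lie about 15 mm behind the reported TCP along the tool axis, where the description implies 12 mm ahead. I'll go by the picture and insert 27 mm deeper. Next I enter beside the lid's edge.

```bash
cat >> h.py <<'E'
INS=.045
def fpose(rc,pl,ph,ins=INS,g=.0425):
    "front-finger pad centre at radius rc, lid angle pl; hand frame angle ph"
    d=np.cos(pl)*f+np.sin(pl)*ez; n=-np.sin(ph)*f+np.cos(ph)*ez
    p=H+rc*d+g*n-w*(.1-ins); z=-n
    return p,np.stack([w,np.cross(z,w),z],1)
E
python3 - <<'E'
from h import *
for ph,off,r in [(1.64,.006,.115),(1.64,-.03,.115),(1.1,-.03,.115)]:
    q=inverse_kinematics(*pose(r,ph,off,0,-1,INS));print(None if q is None else q.round(2))
for pl in(.6,.3,0,-.1):
    q=inverse_kinematics(*fpose(.143,pl,max(pl,0)));print(None if q is None else q.round(2))
move_l(*pose(.115,1.64,.006,0,-1,INS),feed=.08)
im,a=lidang();print(a);cv2.imwrite("pics/s3.png",im[:,:,::-1])
im,_=camera("top");cv2.imwrite("pics/t3.png",cv2.resize(im[120:300,60:360],None,fx=2.5,fy=2.5)[:,:,::-1])
s=sense();print(s["time_s"],s["position"],s["wrist_force"],s["joint_pos"].round(2))
E
```

```text
[-1.15  0.88  0.62  2.16  0.87  1.32 -1.2 ]
[-1.11  0.9   0.63  2.09  0.89  1.33 -1.15]
[-0.96  0.94  0.51  1.95  0.95  1.4  -0.62]
[-0.88  0.87  0.41  1.92  1.01  1.5  -0.11]
[-0.81  0.93  0.35  1.84  1.04  1.52  0.18]
[-0.75  1.    0.28  1.78  1.06  1.54  0.44]
[-0.74  1.03  0.28  1.77  1.05  1.53  0.43]
(np.int64(1640), np.float64(1.6150417857632973))
4.2917 [ 0.45427281 -0.0314035   0.18922006] [ 1.50357246 -0.21336053 -0.62817171] [-1.15  0.88  0.62  2.16  0.87  1.32 -1.2 ]
```

View pics/s3.png

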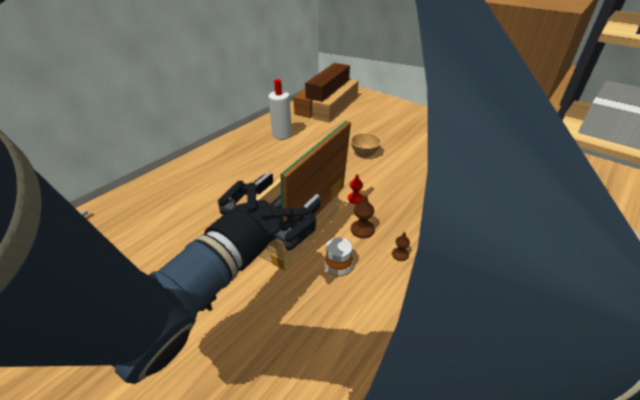

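View pics/t3.png

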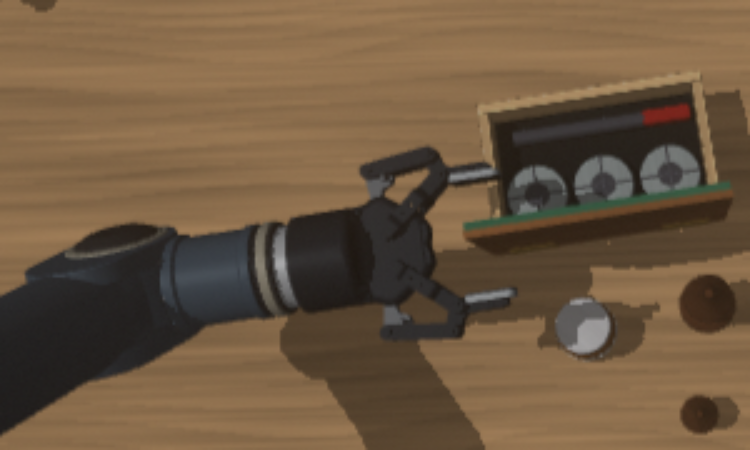

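The fingers straddle the lid's left edge: the front finger is at crop (495,172), the rear one at (512,295), and the lid corner at (465,235). The wax jar is clear. Now I push.

Run:
```python
from h import *
move_l(*pose(.115,1.62,-.026,0,-1,INS),feed=.05)
for ph in(1.5,1.4,1.3,1.2,1.14):
    move_l(*pose(.115,ph,-.0305,0,-1,INS),feed=.05)
    s=sense();im,a=lidang();print(ph,s["time_s"],a,s["wrist_force"].round(2))
    if a[1]<1.17: break
cv2.imwrite("pics/s4.png",im[:,:,::-1])
for i in range(12):
    sleep(.3);im,a=lidang();s=sense();print(s["time_s"],a,s["wrist_force"].round(2))
    if i==0 and a[1]>1.19: break
cv2.imwrite("pics/s5.png",im[:,:,::-1])
im,_=camera("top");cv2.imwrite("pics/t5.png",cv2.resize(im[120:300,60:360],None,fx=2.5,fy=2.5)[:,:,::-1])
```

```text
1.5 5.65 (np.int64(0), np.float64(nan)) [-0.37  0.01  1.24]
1.4 6.0917 (np.int64(0), np.float64(nan)) [-0.9   0.46 -0.4 ]
1.3 6.5333 (np.int64(0), np.float64(nan)) [ 0.38 -0.34  0.47]
1.2 6.975 (np.int64(0), np.float64(nan)) [-0.19 -0.06 -0.62]
1.14 7.3167 (np.int64(0), np.float64(nan)) [ 0.24 -0.6   0.49]
7.7167 (np.int64(0), np.float64(nan)) [ 0.33 -0.43 -0.9 ]
8.0667 (np.int64(0), np.float64(nan)) [ 0.16 -1.15 -0.04]
8.4167 (np.int64(0), np.float64(nan)) [ 0.01 -0.26  1.37]
8.7667 (np.int64(0), np.float64(nan)) [0.53 0.53 0.03]
9.1167 (np.int64(0), np.float64(nan)) [ 0.   -0.1  -0.46]
9.4667 (np.int64(0), np.float64(nan)) [-0.04 -0.    0.83]
9.8167 (np.int64(0), np.float64(nan)) [ 0.02  0.55 -0.2 ]
10.1667 (np.int64(0), np.float64(nan)) [ 0.22 -0.57 -1.07]
10.5167 (np.int64(0), np.float64(nan)) [ 0.86 -1.1  -0.59]
10.8667 (np.int64(0), np.float64(nan)) [ 1.13 -0.3  -0.75]
11.2167 (np.int64(0), np.float64(nan)) [ 0.33 -0.22 -1.53]
11.5667 (np.int64(0), np.float64(nan)) [ 0.49 -0.18 -0.6 ]
  return _methods._mean(a, axis=axis, dtype=dtype,
  ret = ret.dtype.type(ret / rcount)
```

View pics/s5.png

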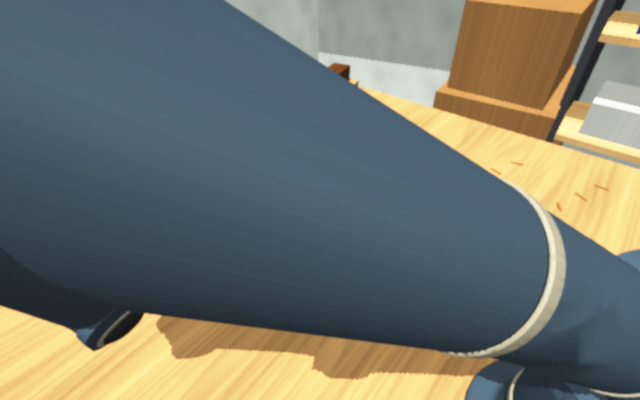

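View pics/t5.png

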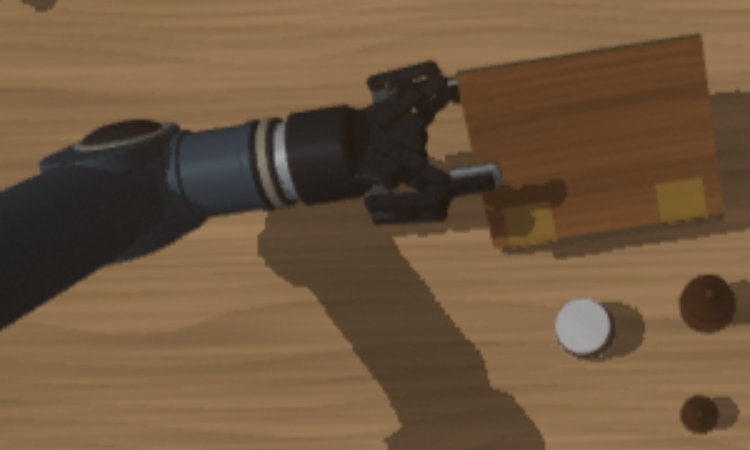

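The side camera is now blocked by the arm. In the top view the lid has fallen forward over the front finger, with its lip at the crop's top edge, (460,72) to (700,36). I'll get its angle from the top depth image.

```bash
cat >> h.py <<'E'
def topang(save=None):
    im,dd=camera("top");Q=cloud("top",dd);V=Q-H;a=V@f;b=V@w;c=V[...,2]
    rr=np.hypot(a,c);m=(dd>0)&(b>-.02)&(b<.09)&(rr>.05)&(rr<.15)&(a>0)&(c>.0)
    th=np.arctan2(c[m],a[m])-np.arcsin(.012/rr[m])
    if save: cv2.imwrite(save,cv2.resize(im[120:300,60:360],None,fx=2.5,fy=2.5)[:,:,::-1])
    return int(m.sum()),round(float(np.median(th)),3),round(float(th.std()),3)
E
python3 - <<'E'
from h import *
print(topang());sleep(.3);print(topang(),sense()["time_s"],sense()["wrist_force"],sense()["position"])
E
```

```text
(2485, 0.623, 0.019)
(2478, 0.623, 0.018) 12.0167 [ 0.3231543   0.06468021 -0.79806037] [ 0.54308782 -0.02024592  0.16675542]
```

The lid is resting on the front finger, steady at 0.623 rad. Next I turn the hand in line with the lid and lower it slowly.

Run:
```python
from h import *
N=5
for i in range(1,N+1):
    t=i/N; move_l(*fpose(.136+.007*t,.574,1.14+(.60-1.14)*t),feed=.03)
    s=sense();print(s["time_s"],topang(),s["wrist_force"].round(2))
for pl in(.47,.37,.27,.18,.10):
    move_l(*fpose(.143,pl,pl+.01),feed=.03)
    s=sense();print(pl,s["time_s"],topang(),s["wrist_force"].round(2))
topang("pics/t6.png")
```

```text
12.3583 (2479, 0.617, 0.019) [1.03 0.14 0.3 ]
12.7583 (2487, 0.608, 0.02) [ 0.19 -0.34 -0.87]
13.1583 (2483, 0.601, 0.019) [ 1.35 -0.07 -0.69]
13.5583 (2490, 0.592, 0.019) [ 0.37  0.04 -0.3 ]
13.9583 (2495, 0.583, 0.02) [ 0.45 -0.4  -0.17]
0.47 14.6833 (2518, 0.477, 0.02) [-0.53 -0.89 -1.36]
0.37 15.375 (2498, 0.375, 0.021) [ 0.33  0.16 -1.28]
0.27 16.0667 (2467, 0.274, 0.021) [ 0.65 -0.12 -1.89]
0.18 16.7167 (2400, 0.182, 0.021) [-0.27  0.24 -1.24]
0.1 17.3167 (2334, 0.099, 0.022) [ 0.81 -0.41 -1.62]
```

View pics/t6.png

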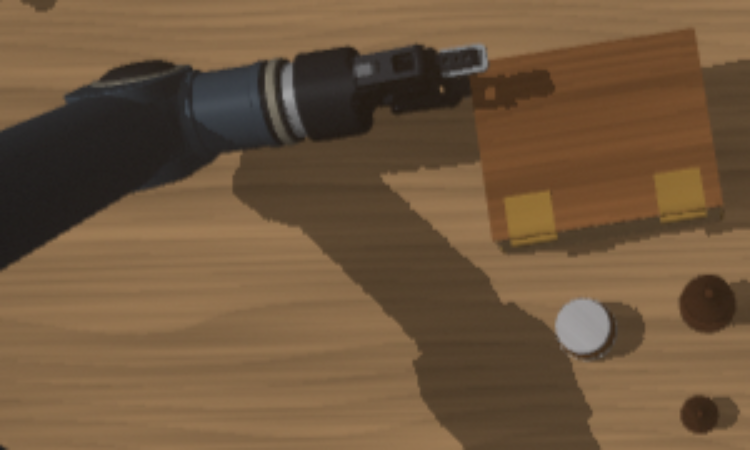

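The lid is following the finger, at 0.099 rad. Next comes the slow final part.

Run:
```python
from h import *
for pl in(.06,.03,.01,-.01,-.03,-.05):
    h=move_l(*fpose(.143,pl,max(pl,0)),feed=.01,until_force=15)
    s=sense();print(pl,h,s["time_s"],topang(),s["wrist_force"].round(2))
```

```text
0.06 False 18.175 (2302, 0.059, 0.021) [-0.31 -0.07 -1.64]
0.03 False 18.825 (2266, 0.028, 0.021) [ 0.82 -0.13 -1.09]
0.01 False 19.325 (2250, 0.008, 0.021) [ 0.31 -0.52 -1.96]
-0.01 False 19.8167 (2247, 0.002, 0.021) [ 0.09 -0.13  0.35]
-0.03 False 20.3 (2239, 0.002, 0.021) [-0.02 -0.27 -0.04]
-0.05 False 20.7833 (2239, 0.001, 0.021) [-0.39  0.21  0.11]
```

Run:
```python
from h import *
h=move_l(*fpose(.143,-.05,0,-.10),feed=.08,until_force=12);print(h)
p=sense()["position"]; move_l(p+np.array([0,.05,.08]),feed=.15)
sleep(.5);print(topang(),sense()["time_s"],sense()["wrist_force"])
im,d=camera("top");cv2.imwrite("pics/t7.png",im[:,:,::-1]);P=cloud("top",d)
im2,_=camera("side");cv2.imwrite("pics/s7.png",im2[:,:,::-1])
for n,(u,v) in dict(red=(375,208),big=(343,240),small=(340,286),wax=(293,250),bowl=(453,163)).items(): print(n,P[v,u].round(3))
a=cv2.imread("pics/top0.png");D=cv2.absdiff(a,im[:,:,::-1]).max(2)
for n,(u,v) in dict(big=(343,240),wax=(293,250),bowl=(453,163)).items(): print(n,"diff",D[v-14:v+14,u-14:u+14].mean())
```

```text
False
(2250, 0.002, 0.021) 24.1167 [-0.74581189 -0.72253928 -0.42748934]
red [ 0.476 -0.241  0.055]
big [ 0.404 -0.168  0.087]
small [ 0.309 -0.158  0.063]
wax [ 0.389 -0.059  0.054]
bowl [ 0.585 -0.431  0.01 ]
big diff 5.188775510204081
wax diff 5.940051020408164
bowl diff 4.85969387755102
```

View pics/t7.png

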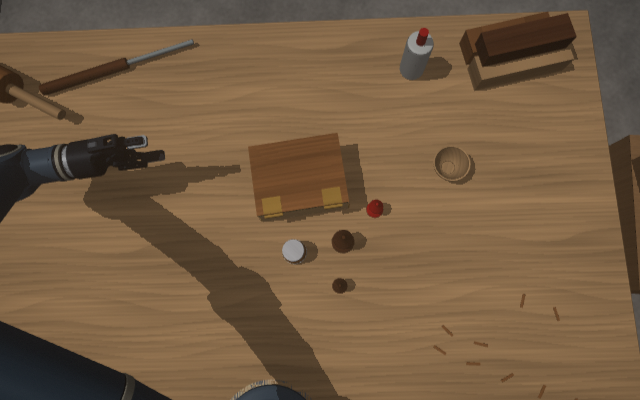

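View pics/s7.png

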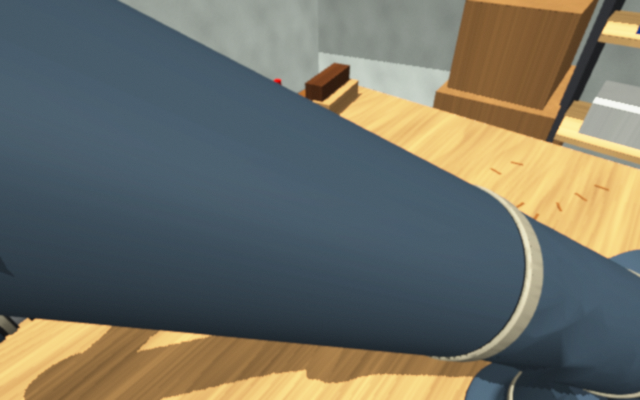

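The top view shows the lid shut flat, from (248,145) to (348,205). The finial (343,240), wax jar (293,250) and bowl (453,163) have not moved, and the hand is clear at (130,150). The side view is blocked by the arm. I'm handing the job in.

```bash
python3 -c "
from rig import *
print(finish_job())"
```

```text
the job is handed in; nothing more can be done
None
```

The lid is shut and the hand is clear; I handed the job in about 24 s into the 51 s limit. I brought the open fingers around the lid's left edge and pushed with the rear finger until the lid fell. It came to rest on the front finger at 0.62 rad, and I then lowered it on that finger until it was shut. The fingers were never closed on the lid.

**Last checks:** The top camera's depth gives a lid angle of 0.002 rad, which is shut. The finial, wax jar and bowl, and the red and small finials, are within 1 to 3 mm of their first readings. The tool force is below about 1.2 N, so nothing is being touched.

**What disagreed or failed:**
- **Case direction:** the calibrated images put the case's front along world +x, away from the robot. The description says world -y. I followed the images.
- **Finger length:** the open fingertips appeared about 27 mm farther back along the tool than the description implies. I inserted the hand that much deeper to allow for it.
- **Side camera:** the arm blocked it from the push onwards. I have no picture of the fall itself, and measured the resting and lowering angles from the top camera alone.

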